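# Dock the gel tank and reset its tripped supply

## Task

Two gel docking supplies stand side by side; one gel tank has been left pulled part-way out of its bay, so that supply has tripped. Slide that tank straight back with a fingertip until it is fully home against its supply, without lifting it, and then reach a fingertip into the round well in the sloped panel of the same supply and hold the sunken reset key fully down for two seconds, then let it go and draw clear. The other supply is running: leave its tank and key alone, and disturb nothing else on the bench.

Things in the scene. Friction and masses are not known exactly. Their poses are not given: they have to be found in the camera images.
- trip_dock: The docking supply to reset, fixed, to the left or right of the like run_dock. Origin at bench height, mid-width, at the foot of its upright docking face (about 60 mm high). x points from the bay's open front to the console, y to its left, z up. Console: x 0 to 90 mm, 176 mm wide; its panel slopes down to the front by 0.26 rad, top face 88 mm above the bench at the front, 100 mid, 112 at the back.
- trip_bay (a point): Middle of the upper face of trip_dock's bay floor, axes as trip_dock (75 mm in front of the docking face, 8 mm above the bench). The floor is 150 mm long in x, from the docking face to the open front; a guide 9 mm wide runs along each side, its top 22 mm above the bench, 158 mm clear between the guides.
- trip_tank: Loose clear gel tank, black-edged lid on, about 0.32 kg, on trip_dock's bay floor, 30 to 50 mm out. 85 mm in x by 150 mm in y, 52 mm high; black grip bar on the lid up to 64 mm. Origin: middle of its underside, +x to the docking face, front face at x = -42.5 mm. Slides against 2 to 5 N of friction, 4 mm play to each guide, and stops dead fully home: origin at x = -42.5 mm in trip_dock's frame.
- reset_well (a point): Middle of the mouth of the round well in trip_dock's panel (45 mm behind the docking face, 100 mm above the bench). z is the well's axis, pointing out of it: up, leaning 0.26 rad to the front. Well 48 mm across, 3 mm chamfer at the mouth. At its bottom the white reset key, a disc 26 mm across, its top 22 mm below the mouth along the axis; black floor 32 mm below the mouth.
- reset_key (a joint): How far the reset key of trip_dock is pressed along the well, m: 0 released, 0.005 fully down at its stop. Spring back; about 1.5 N starts it and 4.5 N holds it fully down.
- run_dock: The other docking supply, running: same make, size and frame as trip_dock.
- run_tank: The tank of run_dock, same as trip_tank, standing fully home (to within 2 mm). To be left alone.
- run_key (a joint): How far the reset key of run_dock is pressed, m, same key as reset_key. To be left alone.
- dye_bottle: Small standing bottle, 28 mm across, 62 mm high, in front between the two supplies. Origin: middle of its underside. Bystander.
- buffer_bottle: Bottle, 72 mm across, 160 mm high, at one side. Origin: middle of its underside. Bystander.
- tube_rack: Yellow microtube rack, 85 x 125 mm, 39 mm high with tubes, at one side. Origin: middle of its underside. Bystander.
- beaker: Glass beaker, 68 mm across, 90 mm high, at one side. Origin: middle of its underside. Bystander.
- gel_comb: White gel comb lying flat, about 41 x 76 mm, 14 mm high, near the robot. Origin: underside, middle of its thick bar, teeth to its +x. Bystander.
- pipette: White micropipette lying on its side along its x axis, about 265 mm long, 26 mm high, near the robot. Origin: under its middle. Bystander.
There are look-alikes about, which are no part of the job. Leave any purple or red look-alike of the trip_tank alone.

How it is judged:
By the outcome, as a careful person would: the job done as asked, in the order asked, and still so for the second after the job is handed in, with the robot touching nothing.
It also fails if it takes over 51 s, if anything falls off the work surface, if the arm or the gripper's body presses on something with over 40 N, if the wrist force passes 120 N, or if a joint passes its speed limit or range.

## Robot

A 7-joint arm with a two-finger parallel gripper is mounted at the origin on the work surface. World frame = base frame: x ahead of the robot, y to its left, z up, the work surface at z = 0. Lengths are in mm, angles in rad, forces in N, time in s.
With the tool pointing down it reaches from about 375 to 925 mm from the base axis. Payload 3.1 kg.
Tool frame: the origin (TCP) lies at the very end of the fingers, on their centre line; the grasp point (between the pads) lies 19 mm behind it; y points along the fingers, z is the direction in which the jaws open and shut, and the axes are right-handed (so a half turn about y gives the same grasp; the last joint's range is limited). The gripper opens to 85 mm and grips with 20 to 120 N. Pads are 22 mm wide; open, the fingers measure 114 mm over their backs; the gripper's body (76 mm by 85 mm) begins 54 mm behind the grasp point. The pads swing forward as they close: fully open they stand 13 mm farther back than shut.
Start: joints at [-1.231, 0.383, 0.044, 1.598, -0.018, 1.161, -0.05], TCP at [275.545, 588.709, 231.269] pointing down, gripper open.
Joint ranges: [-2.61, 2.61], [-0.41, 2.15], [-1.48, 1.57], [0, 2.5], [-1.57, 4.71], [0.05, 1.97], [-2.85, 2.85]. Speed limits (rad/s): [2.79, 2.79, 3.14, 3.14, 3.14, 3.14, 3.14].

## Interface

Orientations are given as a unit quaternion [x, y, z, w].
In Python, from station import ctrl gives the robot as it stands.
- The arm moves only by the tool move_arm, never from a script. Its argument "targets" is a list of rows, each a list of 3 entries, a list of its own where there are three numbers: the opening, from -1 (shut) to 1 (fully open), then the shift along the tool's x, y, z in mm, then the turn about the tool's y in degrees. In form: [[jaw, [x, y, z], yaw], ...]. A call has exactly 10 rows; each row shifts and turns the pose as measured when the row begins, along the tool's axes as they then stand; what a row does not reach is not made up. A row lasts 1/12 s, in which the tool goes at most 41.7 mm and 7.16 degrees, less where a joint would pass 70% of its speed; a pose out of reach is approached as far as the arm can. A call with a gripper value outside its range is refused whole. The fingers move at their own pace and stop on an object; "grip_force" is the grip in N (left out, the last holds). Time passes only in rows, so rows that do not move let the fingers close, or fill a call up. It gives the time, the measured TCP pose, the force and the opening at its end, in the units of the state.
- ctrl.get_state(): the state, without advancing time (a new reading comes with each control period).
- ctrl.read_camera(name): name is "scene" or "top" or "wrist"; returns a dict with "frame" (480x640x3 uint8, red, green, blue), "z_map" (480x640 float32, mm along the optical axis (not along the pixel's ray), 0 where there is no reading), "fx", "fy", "cx", "cy" (pixels), "world_from_camera" (4x4, takes a point from camera to world coordinates). Camera axes: x right, y down, z forward; pixel columns grow to the right and rows downward; lengths in mm; the calibration is good to about 2 mm. A picture is of the moment at which its call begins.
- ctrl.sign_off(): hands the job in, once; it reports no verdict.
The state is a dict: "time": time; "q": joint angles; "joint_vel": joint speeds; "joint_torque": joint torques, N m; "position": TCP position; "tcp_rot": TCP orientation; "ft_force": force on the tool from outside, world axes, zero at the start; "ft_torque": the same for the moment, N m; "opening": finger opening in mm.
Only numpy, scipy, OpenCV 4.12 (cv2) and the standard library are available. Lean on these libraries where they do the work, as an engineer would, in place of code of your own. Each camera call takes 0.05 s, during which the arm holds its last target.

## Working session

There is one attempt and no reset: what is moved stays moved. The work goes in short steps, Python scripts to look and compute and a tool call to move; the robot and the scene stay as the last step left them, time stands still between calls to the robot, and variables do not carry over. Pictures are saved under pics/ and viewed, and the job is handed in when it is done.

Besides the shell and the picture viewer there is one more tool, called after "Call:" by a JSON object that holds its "method" and its "body". move_arm: Moves the arm, as the interface text tells. Its arguments: {"type":"object","properties":{"targets":{"type":"array","items":{"type":"array"}},"grip_force":{"type":"number"}},"required":["targets"]}

```bash
mkdir -p pics; ls
python3 - <<'E'
from station import ctrl
import cv2,numpy as np
s=ctrl.get_state();print({k:np.round(v,3) for k,v in s.items()})
for n in ["scene","top","wrist"]:
    r=ctrl.read_camera(n);np.savez(f"pics/{n}0.npz",**r);cv2.imwrite(f"pics/{n}0.png",r["frame"][:,:,::-1])
    print(n,r["fx"],r["cx"],r["cy"],np.round(r["world_from_camera"],3).tolist())
E
```

```text
pics
{'time': np.float64(0.0), 'q': array([-1.231,  0.384,  0.044,  1.6  , -0.018,  1.161, -0.05 ]), 'joint_vel': array([-0.   , -0.001,  0.   , -0.   , -0.002,  0.001,  0.001]), 'joint_torque': array([ 0.0000e+00, -4.3346e+01,  1.0250e+00, -2.4951e+01,  1.1000e-02,
        1.1000e-02, -0.0000e+00]), 'position': array([275.155, 587.817, 229.836]), 'tcp_rot': array([ 0.691, -0.154,  0.153, -0.689]), 'ft_force': array([-0.097, -0.244,  0.079]), 'ft_torque': array([0.041, 0.025, 0.009]), 'opening': np.float64(85.395)}
scene 502.50705076673717 326.50144115244524 241.91110801280226 [[-0.735, 0.371, -0.567, 1140.705], [0.678, 0.396, -0.619, 700.129], [-0.005, -0.84, -0.543, 694.334], [0.0, 0.0, 0.0, 1.0]]
top 509.2257013263025 321.9041570220754 243.12712834882385 [[0.027, -0.991, 0.128, 274.546], [-1.0, -0.027, 0.0, -25.727], [0.003, -0.128, -0.992, 1527.644], [0.0, 0.0, 0.0, 1.0]]
wrist 372.18273009069264 321.9409247826837 240.6529781809092 [[0.424, 0.875, 0.234, 216.957], [0.906, -0.409, -0.113, 616.892], [-0.004, 0.26, -0.966, 371.454], [0.0, 0.0, 0.0, 1.0]]
```

View pics/scene0.png

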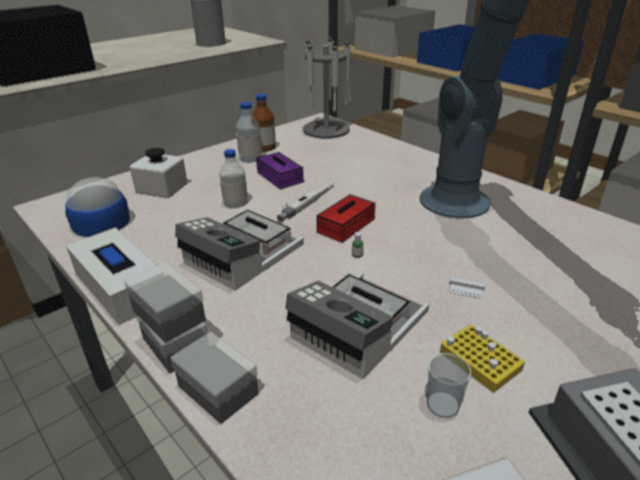

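View pics/top0.png

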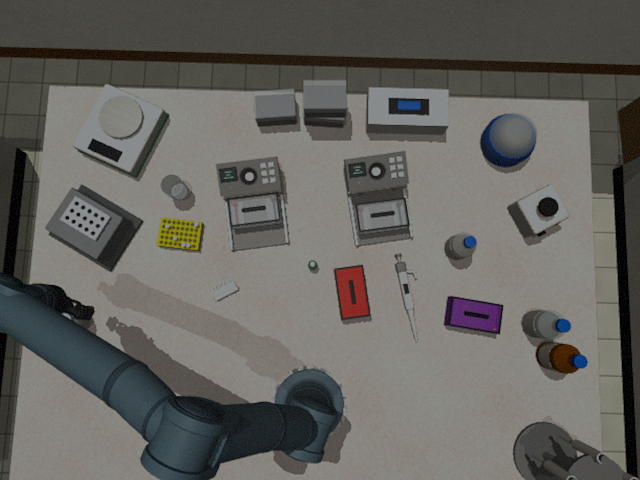

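The top view shows two docks: left at about (250,200), right at about (380,195). The red tank is at (352,292) and the purple one at (474,315). I'll zoom in to see which tank is out.

Run:
```python
import cv2
a=cv2.imread("pics/top0.png")[140:260,205:425]
cv2.imwrite("pics/topz.png",cv2.resize(a,None,fx=3.6,fy=3.6,interpolation=cv2.INTER_CUBIC))
a=cv2.imread("pics/scene0.png")[190:380,165:440]
cv2.imwrite("pics/scz.png",cv2.resize(a,None,fx=2.9,fy=2.9,interpolation=cv2.INTER_CUBIC))
```

```text
(no output)
```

View pics/topz.png

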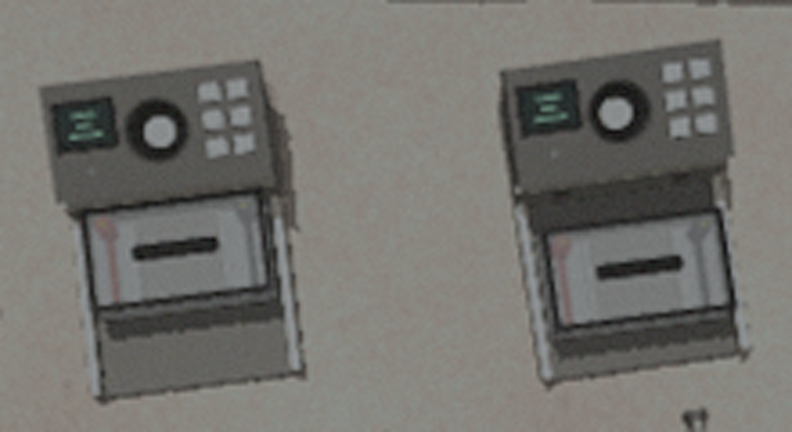

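View pics/scz.png

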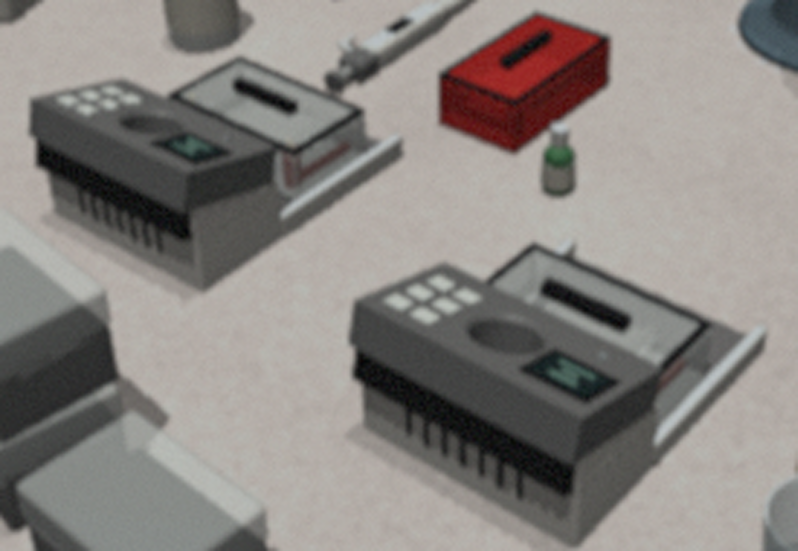

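View pics/wrist0.png

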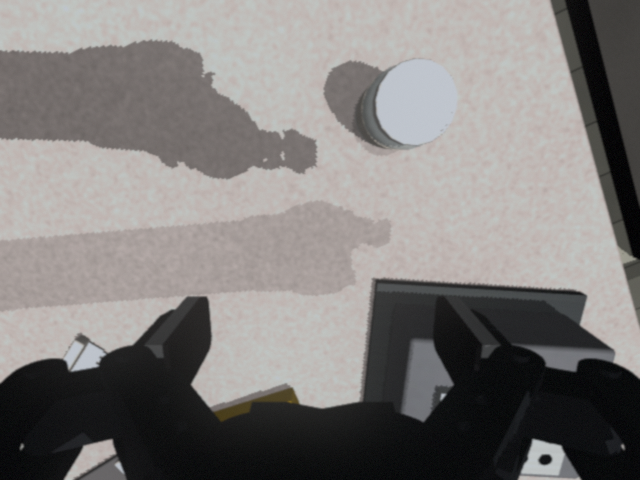

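The right dock (zoom (615,120)) has its tank pulled out, with a dark gap to the docking face. The left dock's tank is home, so the right dock is trip_dock. Next I measure it from depth and rays.

```bash
cat > h.py <<'E'
import numpy as np,cv2
def load(n): return dict(np.load(n))
def pts(r):
    v,u=np.mgrid[0:480,0:640]; z=r["z_map"]
    P=np.stack([(u-r["cx"])/r["fx"]*z,(v-r["cy"])/r["fy"]*z,z],-1)
    M=r["world_from_camera"]; return P@M[:3,:3].T+M[:3,3]
def ray(r,u,v,h):
    M=r["world_from_camera"]; d=M[:3,:3]@np.array([(u-r["cx"])/r["fx"],(v-r["cy"])/r["fy"],1]); o=M[:3,3]
    return o+d*(h-o[2])/d[2]
E
python3 - <<'E'
from h import *
r=load("pics/top0.npz");P=pts(r)
print("bench z",np.median(P[300:330,230:270,2]))
for name,(u0,u1) in dict(L=(205,300),R=(335,425)).items():
    m=np.zeros((480,640),np.uint8);m[145:260,u0:u1]=1
    H=P[:,:,2]
    con=((H>78)&(H<125)&(m>0)).astype(np.uint8)
    n,l,s,c=cv2.connectedComponentsWithStats(con);k=1+s[1:,4].argmax()
    cs,_=cv2.findContours((l==k).astype(np.uint8),cv2.RETR_EXTERNAL,cv2.CHAIN_APPROX_NONE)
    q=P[l==k]; print(name,s[k],"rect world",[np.round(x,2) for x in cv2.minAreaRect(q[:,:2].astype(np.float32))], np.percentile(q[:,2],[1,99]))
    A=np.c_[q[:,:2],np.ones(len(q))]
    co=np.linalg.lstsq(A,q[:,2],rcond=None)[0]
    res=abs(A@co-q[:,2]);co=np.linalg.lstsq(A[res<4],q[res<4,2],rcond=None)[0]
    print(" plane",co,"slope",np.arctan(np.hypot(*co[:2])),"az deg",np.degrees(np.arctan2(co[1],co[0])))
    cs2=cv2.boxPoints(cv2.minAreaRect(cs[0]));print(" px box",cs2.tolist())
    tk=((H>48)&(H<72)&(m>0)).astype(np.uint8)
    n,l,s,c=cv2.connectedComponentsWithStats(tk);k=1+s[1:,4].argmax();q=P[l==k]
    print(" tank",s[k],[np.round(x,2) for x in cv2.minAreaRect(q[:,:2].astype(np.float32))],np.median(q[:,2]))
    # key & grip bar
    f=r["frame"].astype(int).sum(2)
    key=((f>420)&(H<95)&(H>60)&(m>0)).astype(np.uint8);n,l,s,c=cv2.connectedComponentsWithStats(key)
    for i in range(1,n):
        if s[i,4]>30: print(" key",s[i],c[i],np.median(P[l==i],0))
    blk=((f<120)&(m>0)).astype(np.uint8);n,l,s,c=cv2.connectedComponentsWithStats(blk)
    for i in range(1,n):
        if s[i,4]>30: print(" blk",s[i],c[i],np.median(P[l==i],0))
E
```

```text
bench z -0.48498816154813085
L [ 215  157   66   40 1828] rect world [array([647.06, 192.96]), array([ 92.64, 176.92]), np.float64(9.14)] [ 84.0733346  114.80105064]
 plane [ 2.60749675e-01  4.43237819e-02 -7.74995101e+01] slope 0.2585691893837242 az deg 9.647263042884768
 px box [[214.861572265625, 163.89230346679688], [276.4000244140625, 156.20001220703125], [280.4923400878906, 188.9384765625], [218.95388793945312, 196.63076782226562]]
 tank [ 222  189   60   39 1626] [array([562.58, 178.95]), array([ 94.88, 174.96]), np.float64(9.08)] 59.76269105377696
 blk [241 168  16  16 114] [247.5        175.21052632] [659.68568535 199.77143477  68.99044731]
 blk [243 206  22   6  58] [253.60344828 208.39655172] [559.81492585 174.22174918  70.70381205]
R [ 344  151   65   41 1821] rect world [array([ 672.73, -177.13]), array([ 92.41, 178.24]), np.float64(9.66)] [ 83.61418065 115.03296273]
 plane [ 2.61252729e-01  4.86864279e-02 -6.72474844e+01] slope 0.25974690478456974 az deg 10.556409718246867
 px box [[343.0599365234375, 159.4199981689453], [404.37994384765625, 150.6599884033203], [409.01995849609375, 183.13999938964844], [347.699951171875, 191.90000915527344]]
 tank [ 355  198   55   35 1458] [array([ 553.45, -198.33]), array([ 85.75, 151.45]), np.float64(8.88)] 59.74909430305104
 blk [369 163  16  16 111] [376.67567568 170.08108108] [ 686.44983469 -181.61941063   70.7076658 ]
 blk [371 211  23   6  65] [382.35384615 213.72307692] [ 553.45511418 -200.79332908   72.0616116 ]
```

```bash
cat >> h.py <<'E'
from scipy.spatial.transform import Rotation as R
YAW=np.radians(9.7)
DX=np.array([np.cos(YAW),np.sin(YAW),0]);DY=np.array([-np.sin(YAW),np.cos(YAW),0])
def rep(s,target=None):
    Rm=R.from_quat(s["tcp_rot"]).as_matrix();p=np.array(s["position"])
    zx=Rm[:,2]; a=np.degrees(np.arctan2(zx[1],zx[0])); w=99.7
    d=(w-a+90)%180-90
    print("t",round(float(s["time"]),2),"p",p.round(1),"F",np.round(s["ft_force"],1),"open",round(float(s["opening"]),1),"yaw(z) ",a.round(2),"world dyaw",d.round(2),"tool y",Rm[:,1].round(3),"q",np.round(s["q"],2))
    if target is not None: print(" world d",(target-p).round(1)," tool d",(Rm.T@(target-p)).round(1))
E
python3 - <<'E'
from h import *
from station import ctrl
r=load("pics/top0.npz");P=pts(r)
f=r["frame"].astype(int).sum(2)
co=np.array([.2612527,.048686,-67.2475])
dev=P[:,:,2]-(P[:,:,0]*co[0]+P[:,:,1]*co[1]+co[2])
m=np.zeros((480,640),bool);m[160:182,366:388]=1
h=((dev<-8)&m).astype(np.uint8);n,l,s,c=cv2.connectedComponentsWithStats(h);k=1+s[1:,4].argmax();print(s[k],c[k]);print("mouth by ray",ray(r,*c[k],100))
k=((f>330)&m).astype(np.uint8);n,l,s,c=cv2.connectedComponentsWithStats(k);i=1+s[1:,4].argmax();print("key",s[i],c[i],"ray z78.7",ray(r,*c[i],78.7))
# dark ring outline ellipse
d=((f<200)&m).astype(np.uint8);d=cv2.morphologyEx(d,cv2.MORPH_CLOSE,np.ones((5,5)))
n,l,s,c=cv2.connectedComponentsWithStats(d);j=1+s[1:,4].argmax();print("ring",s[j],c[j],ray(r,*c[j],100))
C=np.array([672.7,-177.1,0]);O=C-45*DX
print("origin",O,"mouth",O+45*DX,"key",O+50.7*DX,"tank front",np.array([553.45,-198.3,0])-42.5*DX)
print("pip tip",ray(r,398,256,15))
T=np.array([553.45,-198.3,0])-(42.5+24)*DX; T[2]=200; print(T)
rep(ctrl.get_state(),T)
E
```

```text
[367 163  18  17 215] [376.05116279 171.27906977]
mouth by ray [ 672.3321922  -175.91999205  100.        ]
key [372 168   8   8  54] [375.5        171.14814815] ray z78.7 [ 678.61500974 -176.54411654   78.7       ]
ring [366 162  20  18 203] [376.32512315 170.78325123] [ 673.82153068 -176.68956503  100.        ]
origin [ 628.34334389 -184.68202208    0.        ] mouth [ 672.7 -177.1    0. ] key [ 678.31850977 -176.13961054    0.        ] tank front [ 511.55760256 -205.46079863    0.        ]
pip tip [ 437.9248274  -253.91527394   15.        ]
[ 487.90071931 -209.50454374  200.        ]
t 0.15 p [275.3 588.  230.2] F [ 0.  -1.  -0.5] open 85.7 yaw(z)  64.92 world dyaw 34.78 tool y [-0.001 -0.002 -1.   ] q [-1.23  0.38  0.04  1.6  -0.02  1.16 -0.05]
 world d [ 212.6 -797.5  -30.2]  tool d [ 530.6   31.5 -632.1]
```

Call:
{"method": "move_arm", "body": {"targets": [[-1,[0,0,0],-6.95],[-1,[0,0,0],-6.95],[-1,[0,0,0],-6.95],[-1,[0,0,0],-6.95],[-1,[0,0,0],-6.95],[-1,[4,0,-40],0],[-1,[4,0,-40],0],[-1,[4,0,-40],0],[-1,[4,0,-40],0],[-1,[4,0,-40],0]], "grip_force": 60}}

```text
time: 0.98
position: [325.6, 397.6, 223.2]
tcp_rot: [0.704, 0.072, -0.079, -0.702]
ft_force: [1.1, -0.2, 0.6]
opening: 0.1
```

Run:
```python
from h import *
from station import ctrl
rep(ctrl.get_state(),np.array([487.9,-209.5,200]))
```

```text
t 0.98 p [325.6 397.6 223.2] F [ 1.1 -0.2  0.6] open 0.1 yaw(z)  102.27 world dyaw -2.57 tool y [-0.01  -0.004 -1.   ] q [-0.96  0.14 -0.    1.92 -0.01  1.09  0.83]
 world d [ 162.3 -607.1  -23.2]  tool d [  29.9   24.2 -627.7]
```

Call:
{"method": "move_arm", "body": {"targets": [[-1,[4,0,-39],2.6],[-1,[4,0,-39],0],[-1,[4,0,-39],0],[-1,[4,0,-39],0],[-1,[4,0,-39],0],[-1,[4,0,-39],0],[-1,[4,0,-39],0],[-1,[4,0,-39],0],[-1,[4,0,-39],0],[-1,[4,0,-39],0]]}}

```text
time: 1.82
position: [430.8, -1.2, 222.3]
tcp_rot: [0.705, 0.056, -0.063, -0.704]
ft_force: [1.0, 0.1, -1.1]
opening: 0.5
```

Run:
```python
from h import *
from station import ctrl
rep(ctrl.get_state(),np.array([487.9,-209.5,120]))
```

```text
t 1.82 p [430.8  -1.2 222.3] F [ 1.   0.1 -1.1] open 0.5 yaw(z)  99.6 world dyaw 0.1 tool y [-0.01  -0.003 -1.   ] q [-0.53 -0.05  0.43  2.12  0.02  1.08  1.63]
 world d [  57.1 -208.3 -102.3]  tool d [  22.5  102.2 -214.8]
```

Call:
{"method": "move_arm", "body": {"targets": [[-1,[3,0,-36],0],[-1,[3,0,-36],0],[-1,[3,0,-36],0],[-1,[3,0,-36],0],[-1,[3,0,-36],0],[-1,[3,0,-30],0],[-1,[2,20,0],0],[-1,[0,20,0],0],[-1,[0,0,0],0],[-1,[0,0,0],0]]}}

```text
time: 2.65
position: [484.3, -231.0, 183.1]
tcp_rot: [0.709, 0.051, -0.054, -0.702]
ft_force: [1.4, -0.8, 0.9]
opening: 0.2
```

Run:
```python
from h import *
from station import ctrl
rep(ctrl.get_state(),np.array([487.9,-209.5,30]))
for n in ["wrist","top"]:
    r=ctrl.read_camera(n);np.savez(f"pics/{n}1.npz",**r)
    a=r["frame"][:,:,::-1]
    if n=="top": a=cv2.resize(a[140:260,335:495],None,fx=5,fy=5,interpolation=cv2.INTER_CUBIC)
    cv2.imwrite(f"pics/{n}1.png",a)
```

```text
t 2.65 p [ 484.3 -231.   183.1] F [ 1.4 -0.8  0.9] open 0.2 yaw(z)  98.48 world dyaw 1.22 tool y [-0.004 -0.01  -1.   ] q [-0.22  0.25  0.66  1.94 -0.17  1.    2.24]
 world d [   3.6   21.5 -153.1]  tool d [  7.5 152.9  22.2]
```

View pics/wrist1.png

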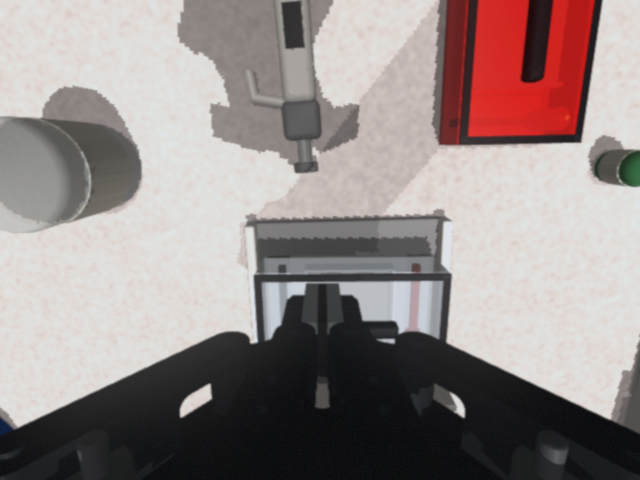

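View pics/top1.png

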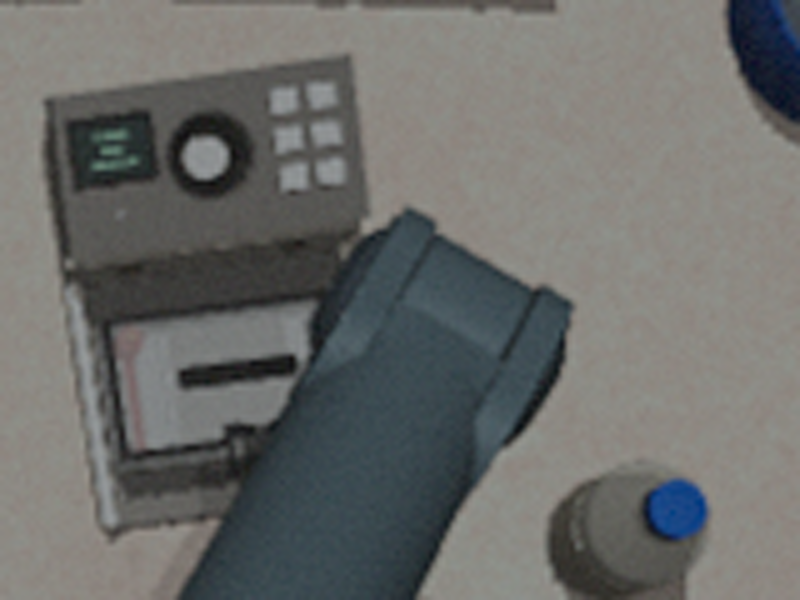

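Wrist view: the tank's front lid edge is at about row 275, the fingers are over (322,300), and the pipette and bottles are clear. I'll correct sideways, then descend in front of the tank.

Call:
{"method": "move_arm", "body": {"targets": [[-1,[4,0,10],-1.2],[-1,[2,0,8],0],[-1,[0,0,3],0],[-1,[0,15,0],0],[-1,[0,20,0],0],[-1,[0,20,0],0],[-1,[0,20,0],0],[-1,[0,15,0],0],[-1,[0,0,0],0],[-1,[0,0,0],0]]}}

```text
time: 3.58
position: [497.7, -195.3, 99.1]
tcp_rot: [0.706, 0.074, -0.062, -0.702]
ft_force: [-0.5, 0.0, -0.2]
opening: 0.1
```

Run:
```python
from h import *
from station import ctrl
rep(ctrl.get_state(),np.array([487.9,-209.5,30]))
for n in ["wrist"]:
    r=ctrl.read_camera(n);np.savez(f"pics/{n}2.npz",**r)
    a=r["frame"][:,:,::-1]
    cv2.imwrite(f"pics/{n}2.png",a)
```

```text
t 3.58 p [ 497.7 -195.3   99.1] F [-0.5  0.  -0.2] open 0.1 yaw(z)  101.03 world dyaw -1.33 tool y [ 0.017 -0.004 -1.   ] q [-0.21  0.37  0.59  2.02 -0.28  0.82  2.3 ]
 world d [ -9.8 -14.2 -69.1]  tool d [-13.4  69.  -11.5]
```

View pics/wrist2.png

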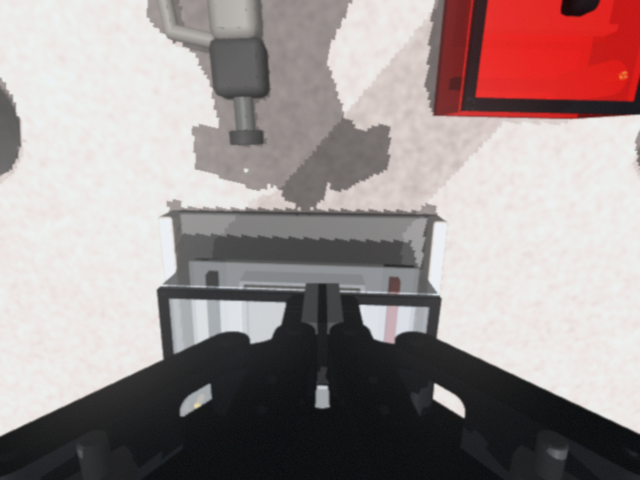

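Call:
{"method": "move_arm", "body": {"targets": [[-1,[-8,0,-6],0.6],[-1,[0,0,0],0],[-1,[-5,0,-4],0.4],[-1,[0,0,0],0],[-1,[0,0,0],0],[-1,[0,0,0],0],[-1,[0,0,0],0],[-1,[0,0,0],0],[-1,[0,0,0],0],[-1,[0,0,0],0]]}}

```text
time: 4.47
position: [489.5, -210.1, 105.1]
tcp_rot: [0.707, 0.071, -0.052, -0.702]
ft_force: [0.1, 0.4, -0.8]
opening: -0.2
```

Run:
```python
from h import *
from station import ctrl
rep(ctrl.get_state(),np.array([487.9,-209.5,30]))
```

```text
t 4.47 p [ 489.5 -210.1  105.1] F [ 0.1  0.4 -0.8] open -0.2 yaw(z)  99.9 world dyaw -0.2 tool y [ 0.027 -0.005 -1.   ] q [-0.19  0.35  0.6   2.03 -0.28  0.82  2.31]
 world d [ -1.6   0.6 -75.1]  tool d [-3.4 75.   1.6]
```

Call:
{"method": "move_arm", "body": {"targets": [[-1,[-1,15,0],0],[-1,[-1,15,0],0],[-1,[-1,15,0],0],[-1,[-1,12,0],0],[-1,[0,8,0],0],[-1,[0,4,0],0],[-1,[0,0,0],0],[-1,[0,0,0],0],[-1,[0,0,0],0],[-1,[0,0,0],0]]}}

```text
time: 5.3
position: [490.9, -210.9, 34.2]
tcp_rot: [0.707, 0.073, -0.051, -0.701]
ft_force: [0.5, 0.8, 0.3]
opening: 0.2
```

Run:
```python
from h import *
from station import ctrl
rep(ctrl.get_state(),np.array([487.9,-209.5,30]))
for n in ["wrist"]:
    r=ctrl.read_camera(n);np.savez(f"pics/{n}3.npz",**r)
    a=r["frame"][:,:,::-1]
    cv2.imwrite(f"pics/{n}3.png",a)
```

```text
t 5.3 p [ 490.9 -210.9   34.2] F [0.5 0.8 0.3] open 0.2 yaw(z)  100.04 world dyaw -0.34 tool y [ 0.032 -0.006 -0.999] q [-0.12  0.47  0.53  2.05 -0.38  0.68  2.4 ]
 world d [-3.   1.4 -4.2]  tool d [-2.8  4.1  1.9]
```

View pics/wrist3.png

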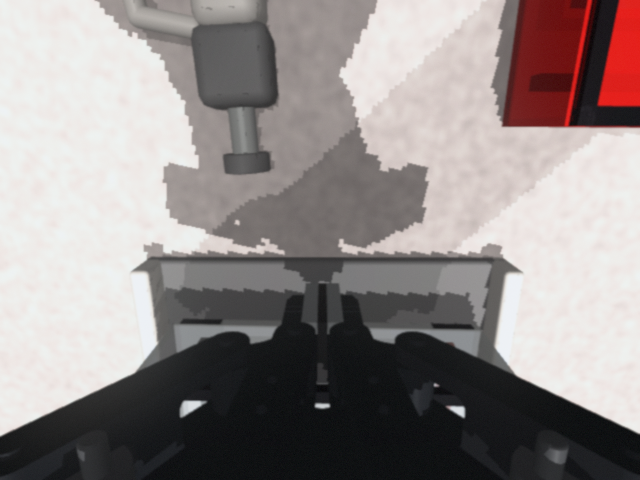

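Fingertips are at z 34 in front of the tank. They are centred between the guides (columns 145 and 508, fingers at 322). Now I push.

Call:
{"method": "move_arm", "body": {"targets": [[-1,[3,0,0],0.3],[-1,[4,0,0],0],[-1,[4,0,0],0],[-1,[4,0,0],0],[-1,[4,0,0],0],[-1,[4,0,0],0],[-1,[3,0,0],0],[-1,[3,0,0],0],[-1,[0,0,0],0],[-1,[0,0,0],0]]}}

```text
time: 6.18
position: [518.8, -206.9, 35.9]
tcp_rot: [0.707, 0.068, -0.05, -0.702]
ft_force: [-3.7, -0.3, 2.4]
opening: 0.1
```

```bash
cat >> h.py <<'E'
O=np.array([628.34,-184.68,0])
def dock(s):
    p=np.array(s["position"])-O; F=np.array(s["ft_force"]); print(" dock",(p@DX).round(1),(p@DY).round(1),p[2].round(1),"F dock",(F@DX).round(1),(F@DY).round(1),F[2].round(1))
E
python3 - <<'E'
from h import *
from station import ctrl
s=ctrl.get_state();rep(s);dock(s)
E
```

```text
t 6.18 p [ 518.8 -206.9   35.9] F [-3.7 -0.3  2.4] open 0.1 yaw(z)  99.63 world dyaw 0.07 tool y [ 0.026 -0.005 -1.   ] q [-0.13  0.51  0.53  1.99 -0.39  0.71  2.37]
 dock -111.7 -3.5 35.9 F dock -3.7 0.3 2.4
```

Call:
{"method": "move_arm", "body": {"targets": [[-1,[3,0,0],0],[-1,[3,0,0],0],[-1,[3,0,0],0],[-1,[3,0,0],0],[-1,[2,0,0],0],[-1,[2,0,0],0],[-1,[2,0,0],0],[-1,[2,0,0],0],[-1,[2,0,0],0],[-1,[2,0,0],0]]}}

```text
time: 7.02
position: [535.2, -204.1, 35.0]
tcp_rot: [0.706, 0.061, -0.056, -0.704]
ft_force: [-6.1, 0.3, 4.8]
opening: -0.4
```

Run:
```python
from h import *
from station import ctrl
s=ctrl.get_state();rep(s);dock(s)
for n in ["wrist","top"]:
    r=ctrl.read_camera(n);np.savez(f"pics/{n}4.npz",**r)
    a=r["frame"][:,:,::-1]
    if n=="top": a=cv2.resize(a[140:260,335:495],None,fx=5,fy=5,interpolation=cv2.INTER_CUBIC)
    cv2.imwrite(f"pics/{n}4.png",a)
```

```text
t 7.02 p [ 535.2 -204.1   35. ] F [-6.1  0.3  4.8] open -0.4 yaw(z)  99.51 world dyaw 0.19 tool y [ 0.008 -0.002 -1.   ] q [-0.14  0.54  0.53  1.94 -0.39  0.75  2.35]
 dock -95.1 -3.5 35.0 F dock -6.0 1.3 4.8
```

View pics/top4.png

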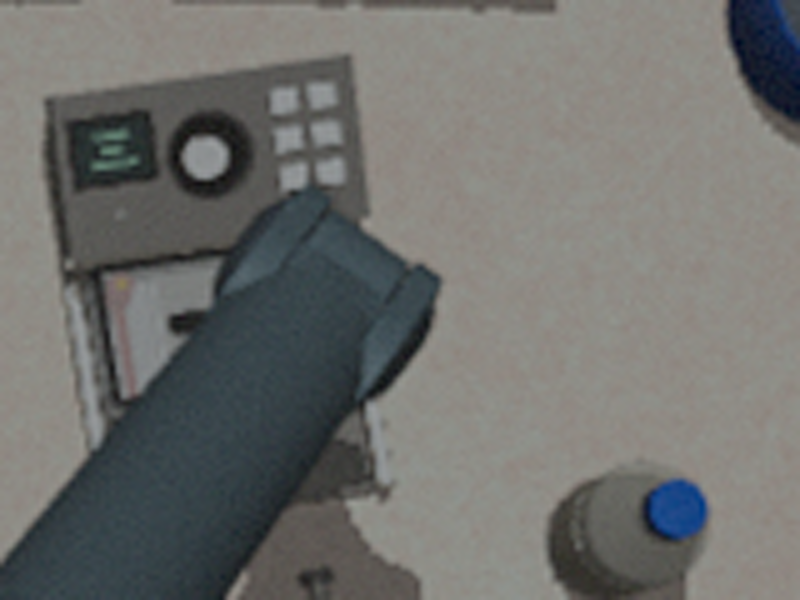

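The tank looks nearly home against the console, and the force is still only about 6 N. I'll press on until it stops.

Call:
{"method": "move_arm", "body": {"targets": [[-1,[2,0,0],0],[-1,[2,0,0],0],[-1,[2,0,0],0],[-1,[2,0,0],0],[-1,[2,0,0],0],[-1,[2,0,0],0],[-1,[2,0,0],0],[-1,[2,0,0],0],[-1,[2,0,0],0],[-1,[2,0,0],0]]}}

```text
time: 7.95
position: [534.3, -203.8, 32.6]
tcp_rot: [-0.702, -0.045, 0.068, 0.708]
ft_force: [-6.1, -0.4, 4.5]
opening: 0.2
```

Run:
```python
from h import *
from station import ctrl
s=ctrl.get_state();rep(s);dock(s)
```

```text
t 7.95 p [ 534.3 -203.8   32.6] F [-6.1 -0.4  4.5] open 0.2 yaw(z)  99.11 world dyaw 0.59 tool y [-0.033  0.006 -0.999] q [-0.14  0.57  0.53  1.91 -0.38  0.8   2.33]
 dock -95.9 -3.0 32.6 F dock -6.1 0.7 4.5
```

Call:
{"method": "move_arm", "body": {"targets": [[-1,[6,0,0],0],[-1,[6,0,0],0],[-1,[6,0,0],0],[-1,[6,0,0],0],[-1,[6,0,0],0],[-1,[6,0,0],0],[-1,[6,0,0],0],[-1,[6,0,0],0],[-1,[6,0,0],0],[-1,[6,0,0],0]]}}

```text
time: 8.78
position: [530.0, -204.5, 24.3]
tcp_rot: [-0.689, 0.006, 0.103, 0.717]
ft_force: [-12.5, -0.6, 9.7]
opening: -0.1
```

Run:
```python
from h import *
from station import ctrl
s=ctrl.get_state();rep(s);dock(s)
```

```text
t 8.78 p [ 530.  -204.5   24.3] F [-12.5  -0.6   9.7] open -0.1 yaw(z)  97.69 world dyaw 2.01 tool y [-0.157  0.03  -0.987] q [-0.13  0.65  0.54  1.83 -0.36  0.94  2.29]
 dock -100.2 -3.0 24.3 F dock -12.5 1.5 9.7
```

The tank is stopped dead: TCP x -95.9 against -96 expected, and the extra push only tilted the tool. I back off and look.

Call:
{"method": "move_arm", "body": {"targets": [[-1,[-4,0,0],-0.5],[-1,[-5,0,0],-0.5],[-1,[-6,0,0],-0.5],[-1,[-6,0,0],0],[-1,[0,-15,0],0],[-1,[0,-20,0],0],[-1,[0,-25,0],0],[-1,[0,-25,0],0],[-1,[0,-20,0],0],[-1,[0,0,0],0]]}}

```text
time: 9.62
position: [532.0, -208.4, 140.3]
tcp_rot: [-0.688, -0.011, 0.109, 0.717]
ft_force: [1.0, -0.3, 1.1]
opening: 0.1
```

Run:
```python
from h import *
from station import ctrl
s=ctrl.get_state();rep(s);dock(s)
```

```text
t 9.62 p [ 532.  -208.4  140.3] F [ 1.  -0.3  1.1] open 0.1 yaw(z)  99.53 world dyaw 0.17 tool y [-0.142  0.029 -0.989] q [-0.18  0.48  0.61  1.78 -0.27  1.12  2.26]
 dock -99.0 -7.2 140.3 F dock 0.9 -0.4 1.1
```

Run:
```python
from h import *
from station import ctrl
for n in ["scene","top","wrist"]:
    r=ctrl.read_camera(n);np.savez(f"pics/{n}5.npz",**r)
    a=r["frame"][:,:,::-1]
    if n=="scene": a=cv2.resize(a[170:300,160:340],None,fx=4.4,fy=4.4,interpolation=cv2.INTER_CUBIC)
    if n=="top": a=cv2.resize(a[140:260,335:495],None,fx=5,fy=5,interpolation=cv2.INTER_CUBIC)
    cv2.imwrite(f"pics/{n}5.png",a)
```

```text
(no output)
```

View pics/scene5.png

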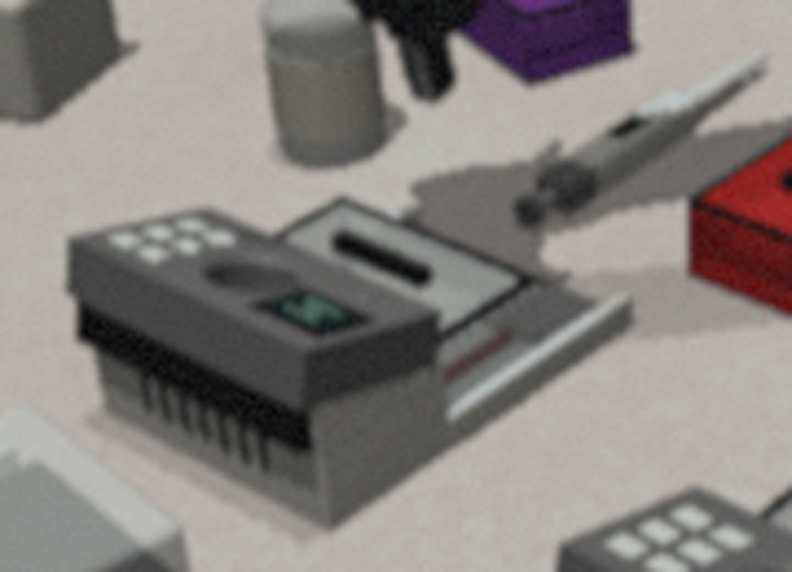

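View pics/top5.png

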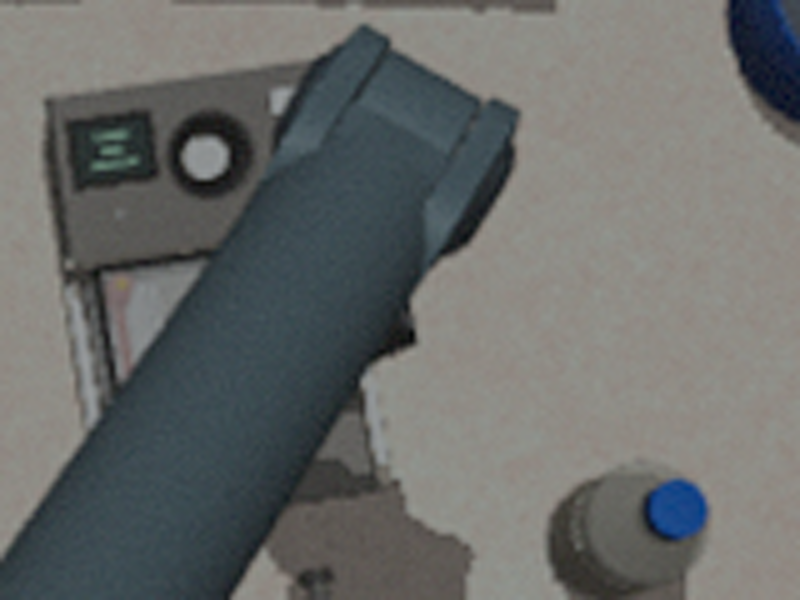

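View pics/wrist5.png

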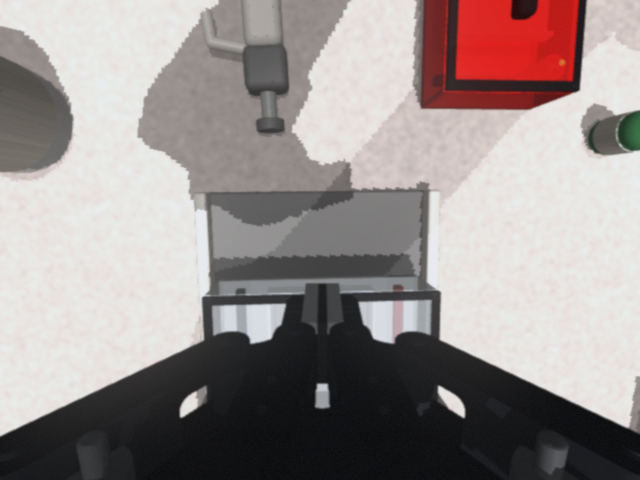

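The tank now sits against the console in the scene view, at zoom about (400,270). In the wrist view the lid's front edge is at row ~293 and the floor's front edge at row ~190. I measure both.

Run:
```python
from h import *
r=load("pics/wrist5.npz")
g=r["frame"].astype(int).sum(2)
for u in [225,260,380,420]:
    c=g[270:310,u]; v=270+np.where(c<200)[0]; 
    p=ray(r,u,v.min(),60)-O; print(u,v.min(),v.max(),"lid dock",(p@DX).round(1),(p@DY).round(1), "depth pt",(( pts(r)[v.min()+2,u]-O)@np.c_[DX,DY,[0,0,1]]).round(1))
for u in [230,300,400]:
    p=ray(r,u,191,8)-O; print("floor front",(p@DX).round(1),(p@DY).round(1))
for v in [210,240]:
  for u in [196,210,428,440]:
    p=ray(r,u,v,22)-O; print("guide",u,v,(p@DX).round(1),(p@DY).round(1))
r=load("pics/top5.npz");P=pts(r)
for v in range(192,222,2): print(v,(P[v,360]-O)@DX.round(3),P[v,360,2].round(1),g.shape and r["frame"][v,360])
```

```text
225 297 303 lid dock -83.1 -60.8 depth pt [-81.8 -61.   59.6]
260 296 302 lid dock -83.4 -39.4 depth pt [-82.2 -39.4  60.3]
380 293 299 lid dock -83.9 35.4 depth pt [-82.4  35.6  59.1]
420 292 298 lid dock -84.1 60.9 depth pt [-82.6  61.2  59.3]
floor front -148.4 -65.4
floor front -148.2 -14.3
floor front -148.0 60.5
guide 196 210 -135.2 -86.6
guide 210 210 -135.1 -77.0
guide 428 210 -134.2 77.5
guide 440 210 -134.2 86.3
guide 196 240 -114.2 -87.5
guide 210 240 -114.1 -77.8
guide 428 240 -112.5 78.2
guide 440 240 -112.4 87.1
192 0.9041869318069354 55.1 [48 45 43]
194 -5.690794226130307 58.0 [86 83 82]
196 -13.25439941829427 65.6 [127 114 100]
198 -16.670085546724025 53.6 [120 104 104]
200 -24.329813608291808 61.9 [117 110 111]
202 -29.733357869243687 59.4 [129 127 129]
204 -36.06936981190549 61.5 [129 126 127]
206 -41.76599718879665 60.4 [125 118 116]
208 -47.73825094308753 60.8 [124 111 112]
210 -54.5598405545613 65.8 [120 103 100]
212 -59.6787914261224 61.7 [122 106 105]
214 -65.7933985465295 63.0 [104  94  95]
216 -162.42479529085728 593.7 [52 59 60]
218 -167.13926813077993 599.6 [47 58 61]
220 -171.88911173611731 605.9 [53 61 68]
```

The tank front is 64.6 mm behind the floor's front edge (65 expected), so it is fully home. Next, the well.

Call:
{"method": "move_arm", "body": {"targets": [[-1,[0,-25,1],0],[-1,[0,-25,1],0],[-1,[20,0,1],0],[-1,[25,0,1],0],[-1,[25,0,1],0],[-1,[25,0,1],0],[-1,[20,0,1],0],[-1,[10,0,0],0],[-1,[0,0,0],0],[-1,[0,0,0],0]]}}

```text
time: 10.6
position: [647.9, -173.7, 148.7]
tcp_rot: [-0.681, 0.004, 0.122, 0.722]
ft_force: [-0.5, -0.6, 0.2]
opening: -0.2
```

Run:
```python
from h import *
from station import ctrl
s=ctrl.get_state();rep(s);dock(s)
r=ctrl.read_camera("wrist");np.savez("pics/wrist6.npz",**r);cv2.imwrite("pics/wrist6.png",r["frame"][:,:,::-1])
r=ctrl.read_camera("scene");cv2.imwrite("pics/scene6.png",cv2.resize(r["frame"][100:300,120:390,::-1],None,fx=2.9,fy=2.9,interpolation=cv2.INTER_CUBIC))
```

```text
t 10.6 p [ 647.9 -173.7  148.7] F [-0.5 -0.6  0.2] open -0.2 yaw(z)  99.23 world dyaw 0.47 tool y [-0.182  0.043 -0.982] q [-0.17  0.67  0.56  1.47 -0.33  1.29  2.18]
 dock 21.1 7.5 148.7 F dock -0.6 -0.5 0.2
```

View pics/wrist6.png

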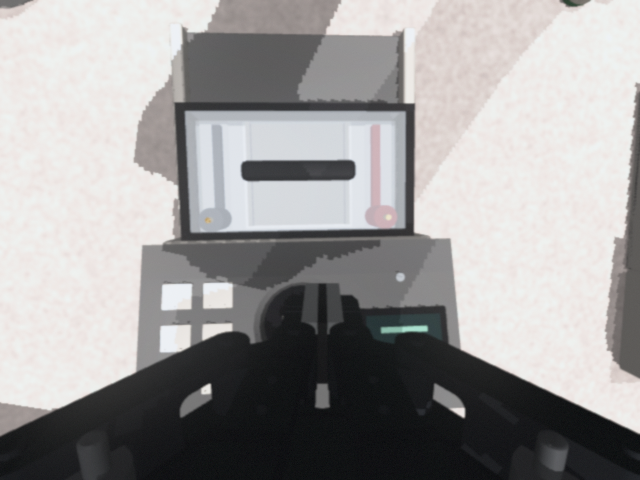

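View pics/scene6.png

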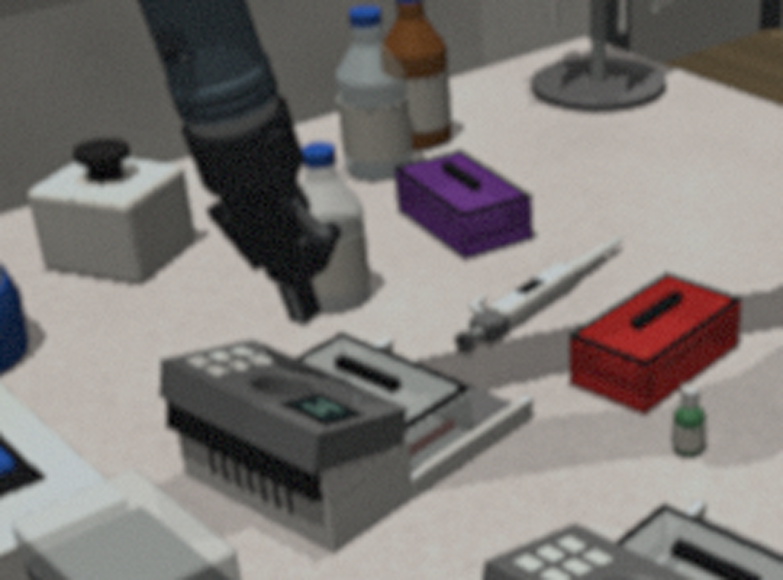

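The wrist view shows the tank home: its back edge meets the console at row ~238, the bar is at (298,170), and the well is near (300,320). The tool is tilted about 0.18 rad. A fast move back followed by a slow return may reduce it, so I test that.

Call:
{"method": "move_arm", "body": {"targets": [[-1,[-20,-10,-2],0],[-1,[-41,0,-2],0],[-1,[-41,0,-2],0],[-1,[-41,0,0],0],[-1,[0,0,0],0],[-1,[0,0,0],0],[-1,[0,0,0],0],[-1,[0,0,0],0],[-1,[0,0,0],0],[-1,[0,0,0],0]]}}

```text
time: 11.53
position: [495.8, -207.3, 181.1]
tcp_rot: [-0.678, 0.01, 0.121, 0.725]
ft_force: [-0.2, -0.1, -0.3]
opening: -0.0
```

Run:
```python
from h import *
from station import ctrl
s=ctrl.get_state();rep(s);dock(s)
```

```text
t 11.53 p [ 495.8 -207.3  181.1] F [-0.2 -0.1 -0.3] open -0.0 yaw(z)  98.63 world dyaw 1.07 tool y [-0.189  0.051 -0.981] q [-0.2   0.4   0.64  1.8  -0.22  1.22  2.24]
 dock -134.5 0.1 181.1 F dock -0.2 -0.1 -0.3
```

Run:
```python
from h import *
from station import ctrl
s=ctrl.get_state()
r=ctrl.read_camera("wrist")
P=pts(r);Rm=R.from_quat(s["tcp_rot"]).as_matrix()
Q=(P-np.array(s["position"]))@Rm
m=(r["z_map"]>0)&(Q[:,:,1]<3)&(Q[:,:,1]>-110)&(abs(Q[:,:,2])<80)&(abs(Q[:,:,0])<60)
q=Q[m]
for a in range(-100,3,5):
    k=q[(q[:,1]>=a)&(q[:,1]<a+5)]
    if len(k): print(a,len(k),"x",k[:,0].min().round(1),k[:,0].max().round(1),"z",k[:,2].min().round(1),k[:,2].max().round(1))
```

```text
-100 4668 x -20.2 -13.2 z -18.6 20.2
-95 5637 x -19.8 -7.6 z -54.5 54.7
-90 12423 x -17.4 -2.1 z -58.2 58.3
-85 9719 x -17.2 2.0 z -60.0 61.0
-80 8962 x -16.9 8.0 z -58.6 60.1
-75 8194 x -17.0 8.0 z -53.5 55.2
-70 5246 x -16.8 8.8 z -49.7 51.1
-65 3147 x -16.1 9.8 z -45.2 46.2
-60 4895 x -11.9 9.9 z -41.8 42.1
-55 3830 x -13.3 10.2 z -38.0 38.1
-50 2453 x -13.2 12.8 z -34.0 34.4
-45 1038 x -12.9 13.2 z -29.1 30.0
-40 909 x -11.6 12.7 z -15.3 17.3
-35 292 x -10.5 -6.3 z -12.9 7.0
-30 452 x -10.6 -5.1 z -13.1 14.0
-25 463 x -10.7 -4.9 z -13.3 14.1
-20 426 x -10.6 -5.1 z -13.2 13.9
-15 382 x -10.5 -5.0 z -13.2 14.0
-10 291 x -10.4 -5.1 z -12.6 13.2
-5 60 x -10.2 -9.4 z -6.2 6.9
```

```bash
cat >> h.py <<'E'
def plan(s,x,y,z,back):
    Rm=R.from_quat(s["tcp_rot"]).as_matrix();F=O+x*DX+y*DY+np.array([0,0,z]);A=F-back*Rm[:,1]
    d=Rm.T@(A-np.array(s["position"])); a=A-O
    print(" start dock",(a@DX).round(1),(a@DY).round(1),a[2].round(1),"tool delta",d.round(1),"tooly dock",(Rm[:,1]@DX).round(3),(Rm[:,1]@DY).round(3))
E
python3 - <<'E'
from h import *
from station import ctrl
s=ctrl.get_state();plan(s,44,1,77,60);plan(s,44,1,77,0)
E
```

```text
start dock 54.7 -3.9 135.8 tool delta [193.9  10.4  -4.3] tooly dock -0.178 0.082
 start dock 44.0 1.0 77.0 tool delta [193.9  70.4  -4.3] tooly dock -0.178 0.082
```

Call:
{"method": "move_arm", "body": {"targets": [[-1,[15,0,0],-0.5],[-1,[25,0,0],-0.5],[-1,[25,0,0],0],[-1,[25,0,0],0],[-1,[25,0,0],0],[-1,[25,0,0],0],[-1,[20,0,0],0],[-1,[15,0,0],0],[-1,[8,0,0],0],[-1,[0,0,0],0]]}}

```text
time: 12.42
position: [689.4, -166.0, 140.9]
tcp_rot: [-0.677, -0.002, 0.132, 0.724]
ft_force: [0.1, 0.2, -0.5]
opening: -0.2
```

Run:
```python
from h import *
from station import ctrl
s=ctrl.get_state();rep(s);dock(s);plan(s,44,1,77,55)
```

```text
t 12.42 p [ 689.4 -166.   140.9] F [ 0.1  0.2 -0.5] open -0.2 yaw(z)  100.48 world dyaw -0.78 tool y [-0.189  0.05  -0.981] q [-0.15  0.75  0.54  1.35 -0.36  1.34  2.18]
 dock 63.4 8.1 140.9 F dock 0.1 0.1 -0.5
 start dock 53.8 -3.5 130.9 tool delta [ -8.   10.5 -12.3] tooly dock -0.178 0.081
```

Call:
{"method": "move_arm", "body": {"targets": [[-1,[-4,0,-5],0.4],[-1,[-3,0,-5],0.4],[-1,[-1,0,-2],0],[-1,[0,0,0],0],[-1,[0,0,0],0],[-1,[0,0,0],0],[-1,[0,0,0],0],[-1,[0,0,0],0],[-1,[0,0,0],0],[-1,[0,0,0],0]]}}

```text
time: 13.25
position: [680.8, -182.3, 141.6]
tcp_rot: [-0.678, 0.006, 0.127, 0.724]
ft_force: [0.1, 0.7, -1.8]
opening: -0.1
```

Run:
```python
from h import *
from station import ctrl
s=ctrl.get_state();rep(s);dock(s);plan(s,44,1,77,0)
```

```text
t 13.25 p [ 680.8 -182.3  141.6] F [ 0.1  0.7 -1.8] open -0.1 yaw(z)  99.47 world dyaw 0.23 tool y [-0.192  0.049 -0.98 ] q [-0.14  0.75  0.55  1.36 -0.36  1.34  2.19]
 dock 52.1 -6.5 141.6 F dock 0.2 0.6 -1.8
 start dock 44.0 1.0 77.0 tool delta [ 3.7 65.4  2.2] tooly dock -0.181 0.081
```

Call:
{"method": "move_arm", "body": {"targets": [[-1,[1.5,0,1],0],[-1,[1,6,0.5],0],[-1,[0.5,8,0],0],[-1,[0,8,0],0],[-1,[0,6,0],0],[-1,[0,3,0],0],[-1,[0,0,0],0],[-1,[0,0,0],0],[-1,[0,0,0],0],[-1,[0,0,0],0]]}}

```text
time: 14.08
position: [676.3, -176.8, 105.3]
tcp_rot: [-0.677, 0.006, 0.129, 0.725]
ft_force: [-0.3, -0.2, 0.4]
opening: -0.0
```

Run:
```python
from h import *
from station import ctrl
s=ctrl.get_state();rep(s);dock(s);plan(s,44,1,77,0)
r=ctrl.read_camera("wrist");np.savez("pics/wrist7.npz",**r);cv2.imwrite("pics/wrist7.png",r["frame"][:,:,::-1])
r=ctrl.read_camera("scene");cv2.imwrite("pics/scene7.png",cv2.resize(r["frame"][150:300,150:320,::-1],None,fx=4,fy=4,interpolation=cv2.INTER_CUBIC))
```

```text
t 14.08 p [ 676.3 -176.8  105.3] F [-0.3 -0.2  0.4] open -0.0 yaw(z)  99.54 world dyaw 0.16 tool y [-0.195  0.051 -0.98 ] q [-0.14  0.78  0.54  1.39 -0.37  1.29  2.2 ]
 dock 48.6 -0.3 105.3 F dock -0.3 -0.2 0.4
 start dock 44.0 1.0 77.0 tool delta [ 0.6 28.7 -1.1] tooly dock -0.183 0.083
```

View pics/wrist7.png

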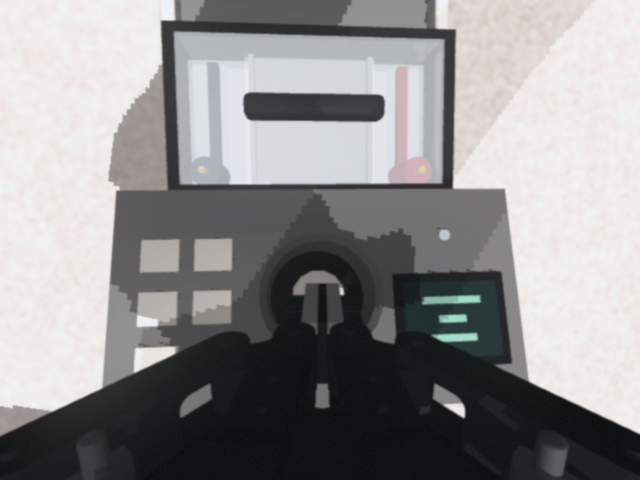

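View pics/scene7.png

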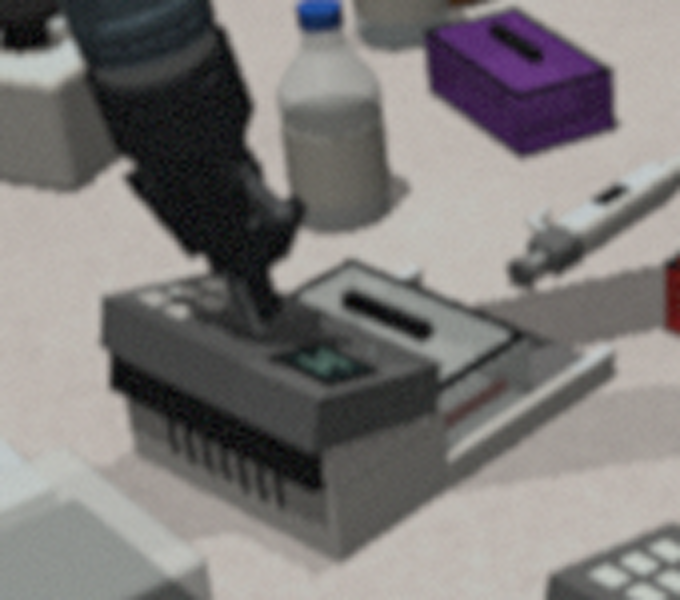

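The tip at (322,287) is entering the well over the white key (318,283), centred between the rims. I continue down.

Call:
{"method": "move_arm", "body": {"targets": [[-1,[0,4,-0.5],0],[-1,[0,5,0],0],[-1,[0,5,0],0],[-1,[0,4,0],0],[-1,[0,2,0],0],[-1,[0,0,0],0],[-1,[0,0,0],0],[-1,[0,0,0],0],[-1,[0,0,0],0],[-1,[0,0,0],0]]}}

```text
time: 15.02
position: [672.7, -176.6, 84.5]
tcp_rot: [-0.677, 0.006, 0.128, 0.725]
ft_force: [-0.2, 0.7, 0.5]
opening: -0.3
```

Run:
```python
from h import *
from station import ctrl
s=ctrl.get_state();rep(s);dock(s);plan(s,44,1,77,0)
```

```text
t 15.02 p [ 672.7 -176.6   84.5] F [-0.2  0.7  0.5] open -0.3 yaw(z)  99.54 world dyaw 0.16 tool y [-0.193  0.05  -0.98 ] q [-0.14  0.79  0.53  1.41 -0.38  1.25  2.2 ]
 dock 45.1 0.5 84.5 F dock -0.1 0.7 0.5
 start dock 44.0 1.0 77.0 tool delta [ 0.3  7.6 -0.1] tooly dock -0.182 0.082
```

Call:
{"method": "move_arm", "body": {"targets": [[-1,[0,2,0],0],[-1,[0,2,0],0],[-1,[0,2,0],0],[-1,[0,2,0],0],[-1,[0,2,0],0],[-1,[0,2,0],0],[-1,[0,2,0],0],[-1,[0,2,0],0],[-1,[0,2,0],0],[-1,[0,2,0],0]]}}

```text
time: 15.85
position: [674.1, -176.5, 75.7]
tcp_rot: [-0.678, 0.001, 0.125, 0.725]
ft_force: [-0.8, 1.7, 6.9]
opening: -0.1
```

Run:
```python
from h import *
from station import ctrl
s=ctrl.get_state();rep(s);dock(s);plan(s,44,1,77,0)
```

```text
t 15.85 p [ 674.1 -176.5   75.7] F [-0.8  1.7  6.9] open -0.1 yaw(z)  99.65 world dyaw 0.05 tool y [-0.183  0.05  -0.982] q [-0.14  0.8   0.53  1.42 -0.39  1.22  2.21]
 dock 46.4 0.3 75.7 F dock -0.5 1.8 6.9
 start dock 44.0 1.0 77.0 tool delta [-2.6 -0.8  0.8] tooly dock -0.172 0.08
```

Stopped at z 75.7 with 6.9 N, so the key is at its stop. Now I hold it with some margin over 2 s.

Call:
{"method": "move_arm", "body": {"targets": [[-1,[0,3,0],0],[-1,[0,3,0],0],[-1,[0,3,0],0],[-1,[0,3,0],0],[-1,[0,3,0],0],[-1,[0,3,0],0],[-1,[0,3,0],0],[-1,[0,3,0],0],[-1,[0,3,0],0],[-1,[0,3,0],0]]}}

```text
time: 16.68
position: [674.1, -176.5, 75.4]
tcp_rot: [-0.676, -0.002, 0.122, 0.727]
ft_force: [-1.9, 1.6, 11.8]
opening: -0.1
```

Run:
```python
from h import *
from station import ctrl
s=ctrl.get_state();rep(s);dock(s);plan(s,44,1,77,0)
```

```text
t 16.68 p [ 674.1 -176.5   75.4] F [-1.9  1.6 11.8] open -0.1 yaw(z)  99.73 world dyaw -0.03 tool y [-0.174  0.056 -0.983] q [-0.13  0.79  0.52  1.43 -0.39  1.22  2.21]
 dock 46.5 0.3 75.4 F dock -1.6 1.9 11.8
 start dock 44.0 1.0 77.0 tool delta [-2.7 -1.1  0.8] tooly dock -0.162 0.084
```

Call:
{"method": "move_arm", "body": {"targets": [[-1,[0,3,0],0],[-1,[0,3,0],0],[-1,[0,3,0],0],[-1,[0,3,0],0],[-1,[0,3,0],0],[-1,[0,3,0],0],[-1,[0,3,0],0],[-1,[0,3,0],0],[-1,[0,3,0],0],[-1,[0,3,0],0]]}}

```text
time: 17.52
position: [674.1, -176.5, 75.4]
tcp_rot: [-0.674, -0.006, 0.119, 0.729]
ft_force: [-1.9, 1.3, 11.6]
opening: -0.2
```

Call:
{"method": "move_arm", "body": {"targets": [[-1,[0,3,0],0],[-1,[0,3,0],0],[-1,[0,3,0],0],[-1,[0,3,0],0],[-1,[0,3,0],0],[-1,[0,3,0],0],[-1,[0,3,0],0],[-1,[0,3,0],0],[-1,[0,3,0],0],[-1,[0,3,0],0]]}}

```text
time: 18.35
position: [674.1, -176.6, 75.3]
tcp_rot: [-0.672, -0.01, 0.116, 0.731]
ft_force: [-2.5, 1.4, 11.0]
opening: -0.0
```

Run:
```python
from h import *
from station import ctrl
s=ctrl.get_state();rep(s);dock(s);plan(s,44,1,77,0)
r=ctrl.read_camera("wrist");cv2.imwrite("pics/wrist8.png",r["frame"][:,:,::-1])
```

```text
t 18.35 p [ 674.1 -176.6   75.3] F [-2.5  1.4 11. ] open -0.0 yaw(z)  99.85 world dyaw -0.15 tool y [-0.156  0.069 -0.985] q [-0.12  0.78  0.52  1.44 -0.41  1.2   2.23]
 dock 46.4 0.3 75.3 F dock -2.2 1.8 11.0
 start dock 44.0 1.0 77.0 tool delta [-2.6 -1.3  0.9] tooly dock -0.142 0.094
```

View pics/wrist8.png

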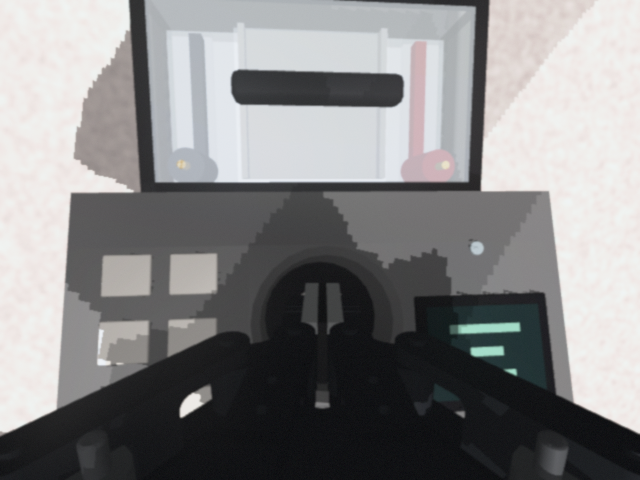

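Wrist view: the fingers are inside the well at (322,300) and the key is hidden under them. Force has been 7–12 N at a constant depth for more than 2.5 s. A short extra hold, then I let go and draw out along the tool axis.

Call:
{"method": "move_arm", "body": {"targets": [[-1,[0,3,0],0],[-1,[0,3,0],0],[-1,[0,3,0],0],[-1,[0,3,0],0],[-1,[0,-4,0],0],[-1,[0,-8,0],0],[-1,[0,-10,0],0],[-1,[0,-12,0],0],[-1,[0,-15,0],0],[-1,[0,-20,0],0]]}}

```text
time: 19.23
position: [679.7, -180.5, 140.9]
tcp_rot: [-0.67, -0.006, 0.119, 0.733]
ft_force: [0.8, 0.8, -0.1]
opening: -0.2
```

Call:
{"method": "move_arm", "body": {"targets": [[-1,[0,-25,0],0],[-1,[0,-25,0],0],[-1,[0,-25,0],0],[-1,[-30,-10,0],0],[-1,[-35,0,0],0],[-1,[-35,0,0],0],[-1,[-35,0,0],0],[-1,[-30,0,0],0],[-1,[-20,0,0],0],[-1,[0,0,0],0]]}}

```text
time: 20.07
position: [513.6, -224.8, 264.4]
tcp_rot: [-0.673, -0.012, 0.115, 0.731]
ft_force: [-1.4, -0.3, 0.2]
opening: -0.2
```

Run:
```python
from h import *
from station import ctrl
s=ctrl.get_state();rep(s);dock(s)
r=ctrl.read_camera("wrist");np.savez("pics/wrist9.npz",**r);cv2.imwrite("pics/wrist9.png",r["frame"][:,:,::-1])
r=ctrl.read_camera("top");np.savez("pics/top9.npz",**r);cv2.imwrite("pics/top9.png",r["frame"][:,:,::-1])
r=ctrl.read_camera("scene");cv2.imwrite("pics/scene9.png",r["frame"][:,:,::-1])
```

```text
t 20.07 p [ 513.6 -224.8  264.4] F [-1.4 -0.3  0.2] open -0.2 yaw(z)  100.0 world dyaw -0.3 tool y [-0.152  0.068 -0.986] q [-0.17  0.34  0.65  1.68 -0.2   1.36  2.27]
 dock -119.9 -20.2 264.4 F dock -1.5 -0.0 0.2
```

View pics/top9.png

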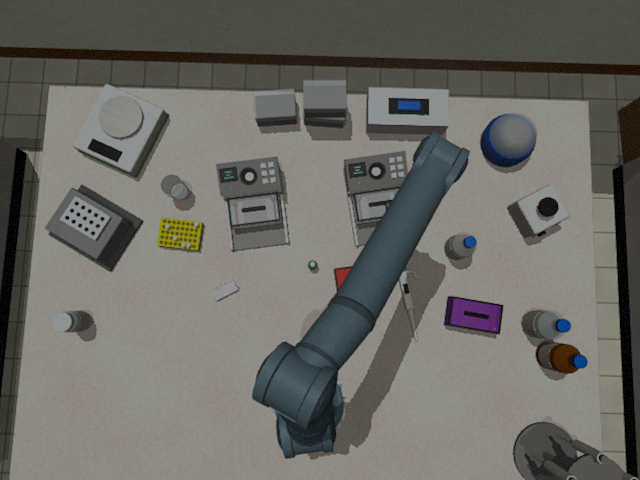

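View pics/scene9.png

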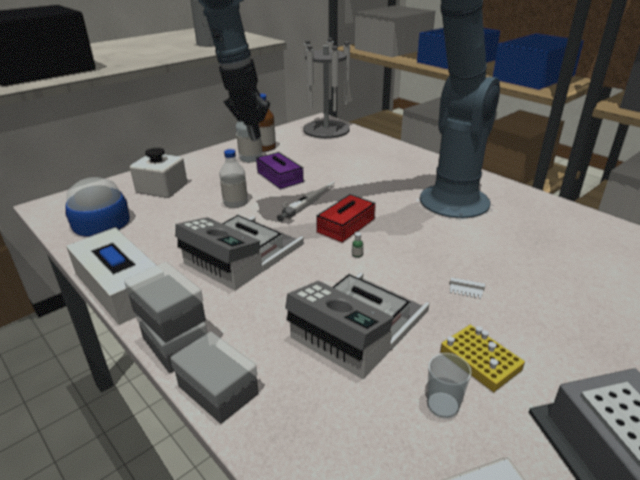

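All bystanders are in place, and both tanks look home in the top view, at (253,210) and (375,205). One numeric check of the tank and key before handing in.

View pics/wrist9.png

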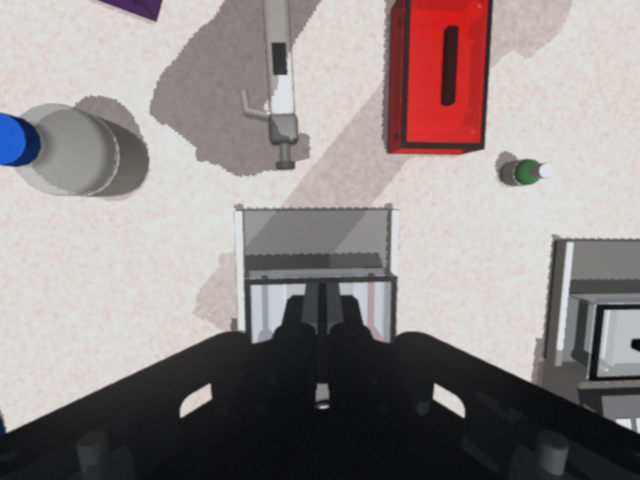

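Run:
```python
from h import *
a=load("pics/top0.npz");b=load("pics/top9.npz")
for n,r in (("before",a),("after",b)):
    P=pts(r);f=r["frame"].astype(int).sum(2)
    for nm,(u,v) in dict(run=(248,176),trip=(375.5,171)).items():
        k=f[int(v)-3:int(v)+3,int(u)-3:int(u)+3]; print(n,nm,"key median z",np.median(P[int(v)-2:int(v)+3,int(u)-2:int(u)+3,2]).round(1),k.mean().round(0))
r=load("pics/wrist9.npz");g=r["frame"].astype(int).sum(2)
for u in (270,300,345):
    c=g[:,u]; print(u,[(v,int(c[v])) for v in range(160,290,4)])
d=np.abs(a["frame"].astype(int)-b["frame"]).sum(2)>90
n,l,s,c=cv2.connectedComponentsWithStats(d.astype(np.uint8))
print([(x.tolist()) for x in s[1:] if x[4]>12])
```

```text
before run key median z 77.0 396.0
before trip key median z 79.0 407.0
after run key median z 78.6 410.0
after trip key median z 78.9 422.0
270 [(160, 401), (164, 404), (168, 402), (172, 648), (176, 653), (180, 644), (184, 630), (188, 646), (192, 646), (196, 642), (200, 639), (204, 657), (208, 504), (212, 445), (216, 441), (220, 380), (224, 377), (228, 373), (232, 373), (236, 377), (240, 370), (244, 376), (248, 368), (252, 368), (256, 217), (260, 213), (264, 216), (268, 215), (272, 393), (276, 394), (280, 182), (284, 355), (288, 615)]
300 [(160, 529), (164, 639), (168, 633), (172, 638), (176, 651), (180, 617), (184, 561), (188, 555), (192, 555), (196, 561), (200, 572), (204, 555), (208, 334), (212, 368), (216, 370), (220, 370), (224, 369), (228, 367), (232, 369), (236, 363), (240, 365), (244, 368), (248, 360), (252, 344), (256, 201), (260, 200), (264, 198), (268, 232), (272, 392), (276, 352), (280, 162), (284, 486), (288, 566)]
345 [(160, 559), (164, 548), (168, 542), (172, 560), (176, 539), (180, 552), (184, 553), (188, 557), (192, 541), (196, 559), (200, 552), (204, 563), (208, 383), (212, 365), (216, 364), (220, 365), (224, 365), (228, 361), (232, 361), (236, 371), (240, 423), (244, 418), (248, 425), (252, 393), (256, 251), (260, 249), (264, 247), (268, 299), (272, 390), (276, 329), (280, 179), (284, 553), (288, 563)]
[[13, 136, 457, 344, 41847], [359, 233, 12, 7, 56], [0, 284, 12, 50, 461], [73, 322, 5, 7, 18], [286, 381, 38, 28, 617], [274, 404, 37, 17, 214], [312, 410, 18, 15, 135], [317, 423, 9, 8, 26], [292, 440, 10, 9, 34]]
```

The key is back at its released height (78.9 mm, 79.0 before), the tank is unchanged, and the arm is clear with zero force. I hand in.

Run:
```python
from h import *
from station import ctrl
r=load("pics/wrist9.npz")
a=ray(r,300,279,60)-O;b=ray(r,300,207,8)-O;print("front-lid gap",((a-b)@DX).round(1))
print(ctrl.sign_off())
```

```text
front-lid gap 67.6
the job is handed in; nothing more can be done
None
```

I slid the right-hand supply's tank straight back with closed fingertips until it stopped dead. I then held that supply's reset key down for about 2.8 s, let it go, drew clear and handed the job in at about 20 s of the 51 s.

**Tank:** at the stop the fingertip was at −95.9 mm in the dock frame (−96 expected). The wrist camera put the lid edge 64.6 mm behind the bay floor's front edge (65 expected). A coarser measurement from farther away, printed in the same script that handed the job in, gave 67.6 mm. That is about 2.6 mm off, where one pixel is about 2 mm.

**Key:** the fingertip stopped at a constant depth (75.3–75.7 mm) under 7–12 N, above the 4.5 N that holds the key fully down. That was about 2 mm lower than I had calculated, which I took to be calibration error, because the depth did not change as the force rose. After release its measured height was 78.9 mm (79.0 before the press).

**Disturbance:**
- The last pictures show nothing else visibly moved. The arm hid part of the red tank and the right half of the reset tank in the top view.
- I never worked near the other supply's tank and key. That key read 77.0 mm before and 78.6 mm after; I took the difference as depth noise.
- The arm was clear of everything at the end, with about 1 N of sensor noise.

**Tool tilt:** pushing against the stop left the tool tilted by 0.15–0.2 rad, and I could not remove it. I inserted along the tilted axis and felt no contact with the well until the key.

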